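# Make up the stitching kit and the edge-finishing kit

## Task

Make up two leatherwork kits in the divided trays, one thing to a compartment, each set down flat and upright in the middle of its compartment (which compartment of the tray does not matter): the two-compartment tray gets the short thread spool and the needle tin, the three-compartment tray gets the sanding block, the smaller screw-cap bottle and the cake of beeswax. The tin and the block lie with their length along the length of their compartment. Never knock the bottle or the spool over, and leave the taller spool and the larger bottle where they stand.

Things in the scene. Friction and masses are not known exactly. Their poses are not given: they have to be found in the camera images.
- tray_two: Wooden tray with two compartments in a row, 112 x 172 x 10 mm (x, y, z of its frame). Compartments 104 mm long (tray x) by 80 mm (tray y); walls and dividers 4 mm thick, tops 10 mm over the bench. Origin: centre of the underside, z up. Fixed; turned up to 6 degrees. Compartment centres at y = -42 and +42 mm, x = 0, floor at z = 4 mm.
- tray_three: Wooden tray with three compartments in a row, 112 x 256 x 10 mm (x, y, z of its frame). Compartments 104 mm long (tray x) by 80 mm (tray y); walls and dividers 4 mm thick, tops 10 mm over the bench. Origin: centre of the underside, z up. Fixed; turned up to 6 degrees. Compartment centres at y = -84, 0 and +84 mm, x = 0, floor at z = 4 mm.
- short_spool (a point): The short spool: tan waxed thread between two pale wooden flanges, standing upright; flanges 40 mm in diameter and 5 mm thick, 36 mm high overall, thread body 37 mm in diameter; a thin loose end, without substance, trails about 30 mm towards its -y. Grasp across the flanges. Point: on the axis at the underside, z up.
- needle_tin: Closed flat needle tin, green lid on a white base, rounded corners: 41 x 75 x 15 mm, length along its y. Origin: centre of the underside, z up. It does not open.
- sanding_block: Cork sanding block wrapped in brown abrasive paper, 49 x 85 x 26 mm, length along its y. Origin: centre of the underside, z up.
- small_bottle: The smaller screw-cap bottle, red with a black cap: round body 32 mm in diameter, 45 mm to the shoulder, 52 mm high over the 21 mm wide cap. Origin: centre of the underside, z up.
- wax_cake: Yellow cake of beeswax with thread grooves on top, 34 x 46 x 20 mm, longer along its y. Origin: centre of the underside, z up.
- tall_spool (a point): The taller spool, not wanted: navy thread between black flanges 36 mm in diameter, 50 mm high, standing upright. The point lies on its axis at its underside, z up. Leave it alone.
- large_bottle: The larger screw-cap bottle, not wanted: dark brown with a black cap, body 42 mm in diameter, 62 mm high. Origin: centre of the underside, z up. Leave it alone.
There are look-alikes about, which are no part of the job. Leave any orange or yellow look-alike of the part that bears short_spool alone.

How it is judged:
By the outcome, as a careful person would: the job done as asked, in the order asked, and still so for the second after the job is handed in, with the robot touching nothing.
It also fails if it takes over 120 s, if anything falls off the work surface, if the arm or the gripper's body presses on something with over 40 N, if the wrist force passes 120 N, or if a joint passes its speed limit or range.

## Robot

A 6-joint arm with a two-finger parallel gripper is mounted at the origin on the work surface; the furniture and walls round the work are solid. World frame = base frame: x ahead of the robot, y to its left, z up, the work surface at z = 0. Lengths are in m, angles in rad, forces in N, time in s.
With the tool pointing down it reaches from about 0.275 to 0.825 m from the base axis. Payload 5.2 kg.
Tool frame: the origin (TCP) lies between the finger pads; the fingertips stand 25 mm ahead of it and the grasp point (between the pads) lies 6 mm ahead of it; z points along the fingers, y is the line along which they close (so a half turn about z gives the same grasp; the last joint's range is limited). The gripper opens to 93 mm and grips with 3 to 60 N. Pads are 15 mm wide; open, the fingers measure 128 mm over their backs; the gripper's body (75 mm by 188 mm) begins 65 mm behind the grasp point.
Start: joints at [-1.398, 0.259, 1.535, -0, 1.348, -0.203], TCP at [0.202, -0.512, 0.244] pointing down, gripper open.
Joint ranges: [-3.14, 3.14], [-0.91, 2.08], [0.19, 2.58], [-1.22, 4.36], [0.22, 2.71], [-3.12, 3.12]. Speed limits (rad/s): [2.57, 2.57, 3.14, 3.14, 3.14, 3.14].

## Interface

Orientations are given as a unit quaternion [x, y, z, w].
In Python, from plant import env, optics, workorder gives the robot as it stands. The module is installed in compiled form; this text tells all that it offers.
- The arm moves only by the shell command python3 -m handwheel 'ROWS' [FORCE]. ROWS is text: rows parted by semicolons, each of 7 numbers parted by spaces: the turn, a rotation vector about the tool's x, y, z in degrees, then the shift along the tool's x, y, z in m, then the closure in counts, from 0 (fully open) to 255 (shut). In form: ax ay az x y z gripper; .... A call has 1 to 12 rows; each row is the pose to reach, as a shift and turn from the pose commanded when the call began, along the tool's axes at that moment; what a row does not reach only later rows make up. A row lasts 1/8 s, in which the tool goes at most 62.5 mm and 10.7 degrees, less where a joint would pass 70% of its speed; a pose out of reach is approached as far as the arm can. A call with a gripper value outside its range is refused whole. The fingers move at their own pace and stop on an object; FORCE is the grip in N (left out, the last holds). Time passes only in rows, so rows that repeat a pose let the fingers close. It gives the time, the measured TCP pose, the force, the opening and the grip force at its end, in the units of the state.
- env.sense(): the state, without advancing time (a new reading comes with each control period).
- optics.get_image(name): name is "scene" or "top"; returns the picture (400x640x3 uint8, red, green, blue); there is no depth.
- optics.get_calibration(name): a dict with "fovy" (degrees; the focal length in pixels is half the picture's height over the tangent of half this angle, whatever the lens; pixels are square), "cx", "cy" (the principal point, pixels), "k1" (the pictures are not rectified: a ray, as slopes to the right and down, at radius r is drawn at 1 + k1 r^2 times it, then the intrinsics apply), "cam_to_world" (4x4, takes a point from camera to world coordinates). Camera axes: x right, y down, z forward; pixel columns grow to the right and rows downward; lengths in m; the calibration is good to about 2 mm. A picture is of the moment at which its call begins. get_calibration takes no time and is no camera call.
- workorder.finish_job(): hands the job in; it is judged then, once.
The state is a dict: "time": time; "q": joint angles; "dq": joint speeds; "tau": joint torques, N m; "tool_pos": TCP position; "eef_rot": TCP orientation; "contact_force": force on the tool from outside, world axes, zero at the start; "wrist_torque": the same for the moment, N m; "finger_gap": finger opening in m; "grasp_force": force on a finger pad.
Only numpy, scipy, OpenCV 4.12 (cv2) and the standard library are available. Lean on these libraries where they do the work, as an engineer would, in place of code of your own. Each camera call takes 0.05 s, during which the arm holds its last target. There are 200 camera calls.

## Working session

There is one attempt and no reset: what is moved stays moved. The work goes in short steps, Python scripts to look and compute and a shell command to move; the robot and the scene stay as the last step left them, time stands still between calls to the robot, and variables do not carry over. Pictures are saved under pics/ and viewed, at most 14 in all, crops included, and the job is handed in when it is done.

```bash
mkdir -p pics; python3 - <<'E'
from plant import env, optics
import cv2
for n in("scene","top"):
    im=optics.get_image(n); cv2.imwrite(f"pics/{n}0.png",im[:,:,::-1]); c=optics.get_calibration(n); print(n,c)
s=env.sense(); print(s)
E
```

```text
scene {'fovy': 48.25415967434131, 'cx': 318.5102759808955, 'cy': 195.50737049952122, 'k1': 0.03960706585214267, 'cam_to_world': array([[-0.54992056, -0.56688902,  0.61337119, -0.25218634],
       [-0.83503137,  0.38864733, -0.38945586,  0.52029264],
       [-0.01760682, -0.72635397, -0.68709527,  0.88597358],
       [ 0.        ,  0.        ,  0.        ,  1.        ]])}
top {'fovy': 43.9373944910455, 'cx': 322.36278282079275, 'cy': 197.06183790767395, 'k1': -0.04068097783638794, 'cam_to_world': array([[ 0.02665249, -0.98808021,  0.15161509,  0.24355711],
       [-0.99964146, -0.02673388,  0.0015019 ,  0.04742258],
       [ 0.00256926, -0.15160076, -0.98843847,  1.44534761],
       [ 0.        ,  0.        ,  0.        ,  1.        ]])}
{'time': 0.1, 'q': array([-1.39779953e+00,  2.59267425e-01,  1.53594730e+00, -1.66906119e-05,
        1.34797563e+00, -2.02791620e-01]), 'dq': array([-1.39044864e-03, -2.42415324e-03, -2.80320355e-03,  7.12946466e-04,
        3.18225072e-04, -8.71808195e-05]), 'tau': array([ 1.44549020e-03, -4.38214123e+01, -2.84640616e+01,  7.20144203e-02,
        3.62390676e-02, -5.19776631e-05]), 'tool_pos': array([ 0.20179799, -0.51117605,  0.24291282]), 'eef_rot': array([ 9.82399096e-01,  1.86792342e-01,  3.76369127e-06, -7.98879238e-04]), 'contact_force': array([ 0.4524833 , -0.79125961,  0.17683303]), 'wrist_torque': array([0.01731451, 0.01180142, 0.00804811]), 'grasp_force': 0.0, 'finger_gap': 0.09308515690053544}
```

View pics/scene0.png

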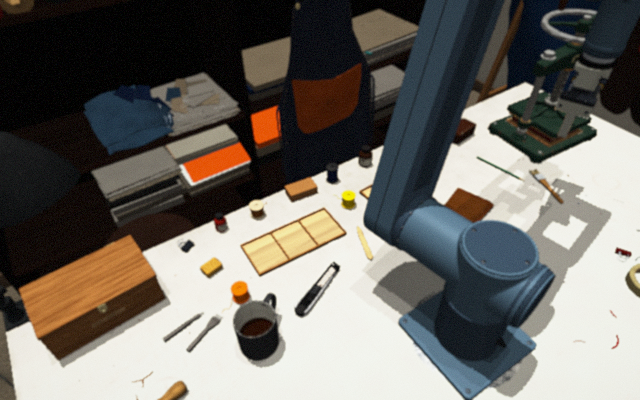

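View pics/top0.png

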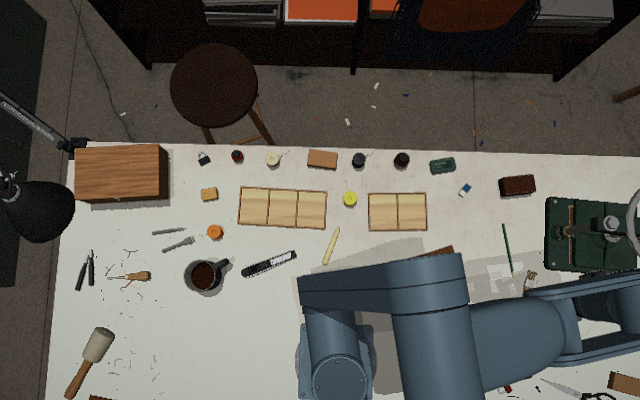

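```bash
cat > h.py <<'E'
import numpy as np, cv2
from plant import env, optics
def ray(name,px):
    c=optics.get_calibration(name); f=200/np.tan(np.radians(c["fovy"]/2))
    d=(np.atleast_2d(px)-[c["cx"],c["cy"]])/f; u=d.copy()
    for _ in range(20): u=d/(1+c["k1"]*(u**2).sum(1,keepdims=True))
    T=c["cam_to_world"]; return T[:3,3],np.c_[u,np.ones(len(u))]@T[:3,:3].T
def plane(name,px,z):
    o,d=ray(name,px); return (o+d*((z-o[2])/d[:,2:]))[:,:2]
E
python3 - <<'E'
import cv2
a=cv2.imread("pics/top0.png")
cv2.imwrite("pics/crop_top.png",cv2.resize(a[140:245,190:464],None,fx=2.9,fy=2.9,interpolation=cv2.INTER_CUBIC))
b=cv2.imread("pics/scene0.png")
cv2.imwrite("pics/crop_scene.png",cv2.resize(b[140:310,175:405],None,fx=3.4,fy=3.4,interpolation=cv2.INTER_CUBIC))
E
```

```text
(no output)
```

View pics/crop_top.png

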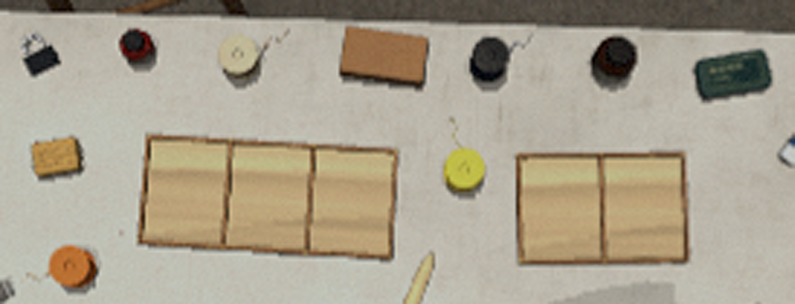

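View pics/crop_scene.png

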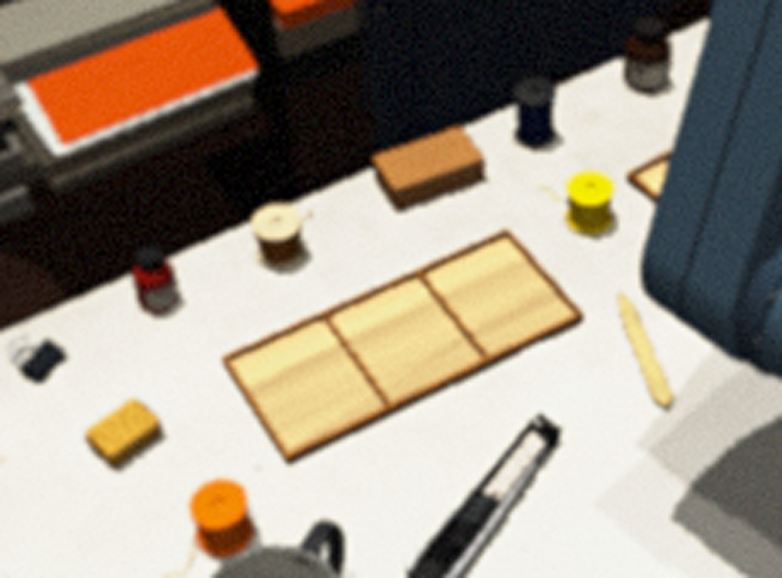

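```bash
cat > m.py <<'E'
from h import *
def meas(im,roi,lo,hi,z,name="top",big=4):
    x0,y0,x1,y1=roi
    p=cv2.resize(im[y0:y1,x0:x1],None,fx=big,fy=big,interpolation=cv2.INTER_CUBIC)
    h=cv2.cvtColor(p,cv2.COLOR_RGB2HSV); m=cv2.inRange(h,np.array(lo),np.array(hi))
    m=cv2.morphologyEx(m,cv2.MORPH_CLOSE,np.ones((9,9)));m=cv2.morphologyEx(m,cv2.MORPH_OPEN,np.ones((7,7)))
    cs,_=cv2.findContours(m,cv2.RETR_EXTERNAL,cv2.CHAIN_APPROX_NONE)
    c=max(cs,key=cv2.contourArea)[:,0].astype(float)
    px=(c+.5)/big-.5+[x0,y0]
    w=plane(name,px,z); (cx,cy),(a,b),t=cv2.minAreaRect((w*1000).astype(np.float32))
    if a>b: L,W,ang=a,b,t
    else: L,W,ang=b,a,t+90
    M=cv2.moments((w*1000).astype(np.float32)); 
    return dict(c=np.round([cx,cy],1),mom=np.round([M['m10']/M['m00'],M['m01']/M['m00']],1),LW=np.round([L,W],1),long_ang=round((ang+90)%180-90,1),px=np.round(px.mean(0),1))
E
python3 - <<'E'
from m import *
im=cv2.imread("pics/top0.png")[:,:,::-1].copy()
hsv=cv2.cvtColor(im,cv2.COLOR_RGB2HSV)
for n,p in dict(bench=(300,175),spool=(272,159),blk=(322,158),tin=(442,167),wax=(209,194),cap=(236,155),red=(239,158),t=(283,200),wall=(283,187),shadow=(280,167)).items(): print(n,hsv[p[1],p[0]])
for n,roi,lo,hi,z in [("tray3",(230,180,335,235),(0,60,30),(35,255,255),.01),("tray2",(362,186,432,236),(0,60,30),(35,255,255),.01),
 ("spool",(262,146,284,170),(15,35,120),(35,255,255),.018),("block",(300,146,345,175),(0,80,60),(25,255,255),.013),
 ("tin",(425,150,460,182),(60,60,20),(100,255,150),.0075),("wax",(196,182,222,206),(10,100,100),(35,255,255),.01),
 ("cap",(228,147,246,168),(0,0,0),(180,255,48),.052),("red",(228,147,246,168),(0,130,50),(180,255,255),.03)]:
    try: print(n,meas(im,roi,lo,hi,z))
    except Exception as e: print(n,e)
E
```

```text
bench [ 23  23 191]
spool [ 23  60 186]
blk [ 15 128 151]
tin [78 85 54]
wax [ 18 152 174]
cap [120   7  35]
red [  2 204  80]
t [ 19  92 177]
wall [ 23  16 191]
shadow [ 20  24 189]
tray3 {'c': array([430.4, 166.8]), 'mom': array([430.5, 166.6]), 'LW': array([257. , 113.6]), 'long_ang': 88.1, 'px': array([282.1, 207.4])}
tray2 {'c': array([ 427.6, -170. ]), 'mom': array([ 427.8, -170. ]), 'LW': array([173.2, 112.8]), 'long_ang': -88.1, 'px': array([397.2, 211.3])}
spool {'c': array([573.8, 201.4]), 'mom': array([574.9, 202. ]), 'LW': array([44.3, 41.4]), 'long_ang': 64.7, 'px': array([272.2, 158. ])}
block {'c': array([578.8,  53.7]), 'mom': array([578.8,  53.8]), 'LW': array([85.7, 49. ]), 'long_ang': 83.7, 'px': array([321.9, 158.5])}
tin {'c': array([ 569.7, -304. ]), 'mom': array([ 569.6, -304. ]), 'LW': array([73.5, 38.8]), 'long_ang': -78.2, 'px': array([442.3, 165.1])}
wax {'c': array([465. , 383.7]), 'mom': array([465.2, 383.8]), 'LW': array([45.1, 33.5]), 'long_ang': -80.6, 'px': array([208.7, 193.5])}
cap {'c': array([576.5, 302.7]), 'mom': array([576.2, 302.6]), 'LW': array([21.2, 19.2]), 'long_ang': -88.5, 'px': array([235.9, 154.1])}
red {'c': array([573.1, 300. ]), 'mom': array([572.2, 299.7]), 'LW': array([29.6, 16.3]), 'long_ang': -51.1, 'px': array([238. , 156.8])}
```

```bash
cat > go.py <<'E'
import sys
from h import *
from scipy.spatial.transform import Rotation as R
# usage: go.py x y z(mm, TCP) phi(deg, direction of tool y)
x,y,z,phi=map(float,sys.argv[1:5]); s=env.sense(); r=R.from_quat(s["eef_rot"]); p=s["tool_pos"]
a=np.radians(phi); Y=np.array([np.cos(a),np.sin(a),0]); Z=np.array([0,0,-1.]); X=np.cross(Y,Z)
t=R.from_matrix(np.c_[X,Y,Z]); f=lambda v,n:np.round(v,n)
print("turn",f((r.inv()*t).as_rotvec(degrees=True),1),"shift",f(r.inv().apply(np.array([x,y,z])/1e3-p),4),"| t",round(s["time"],2),"tcp",f(p*1e3,1),"gap",f(s["finger_gap"]*1e3,1),"grip",f(s["grasp_force"],1),"F",f(s["contact_force"],1))
E
python3 go.py 574 201.7 160 1.9
```

```text
turn [ -0.1  -0.1 -70.4] shift [ 0.6078 -0.5264  0.0839] | t 0.1 tcp [ 201.8 -511.2  242.9] gap 93.1 grip 0.0 F [ 0.5 -0.8  0.2]
```

```bash
python3 -m handwheel '0 0 -10 0.04 -0.035 0.006 60;0 0 -20 0.08 -0.07 0.012 60;0 0 -30 0.12 -0.105 0.018 60;0 0 -40 0.16 -0.14 0.024 60;0 0 -50 0.20 -0.175 0.03 60;0 0 -60 0.24 -0.21 0.036 60;0 0 -70.4 0.28 -0.245 0.042 60;0 0 -70.4 0.33 -0.28 0.048 60;0 0 -70.4 0.37 -0.32 0.054 60;0 0 -70.4 0.41 -0.36 0.06 60;0 0 -70.4 0.45 -0.395 0.066 60;0 0 -70.4 0.49 -0.43 0.066 60'; python3 go.py 574 201.7 100 1.9
```

```text
time: 1.6
tool_pos: [0.4999, 0.0701, 0.1769]
eef_rot: [0.695, 0.719, -0.0, -0.0]
contact_force: [0.3, -1.0, 0.2]
finger_gap: 0.0713
grasp_force: 0.0
turn [-0.1  0.   0.1] shift [0.129  0.0787 0.0768] | t 1.6 tcp [499.9  70.1 176.9] gap 71.3 grip 0.0 F [ 0.3 -1.   0.2]
```

```bash
python3 -m handwheel '0 0 0 0.04 0.025 0.02 60;0 0 0 0.08 0.05 0.04 60;0 0 0 0.11 0.07 0.06 60;0 0 0 0.129 0.079 0.077 60;0 0 0 0.129 0.079 0.077 60;0 0 0 0.129 0.079 0.077 60'; python3 go.py 574 201.7 28.5 1.9; python3 - <<'E'
import cv2
from plant import optics
a=optics.get_image("scene")[:,:,::-1]; b=optics.get_image("top")[:,:,::-1]
A=cv2.resize(a[120:260,190:370],(540,420)); B=cv2.resize(b[120:190,230:320],(260,202))
import numpy as np
c=np.zeros((420,800,3),np.uint8); c[:,:540]=A; c[:202,540:]=B
cv2.imwrite("pics/s1.png",c)
E
```

```text
time: 2.35
tool_pos: [0.5742, 0.1993, 0.1008]
eef_rot: [0.695, 0.719, -0.0, -0.0]
contact_force: [0.1, -0.7, -0.6]
finger_gap: 0.0711
grasp_force: 0.0
turn [-0.  0.  0.] shift [ 0.0025 -0.0001  0.0723] | t 2.35 tcp [574.2 199.3 100.8] gap 71.1 grip 0.0 F [ 0.1 -0.7 -0.6]
```

View pics/s1.png

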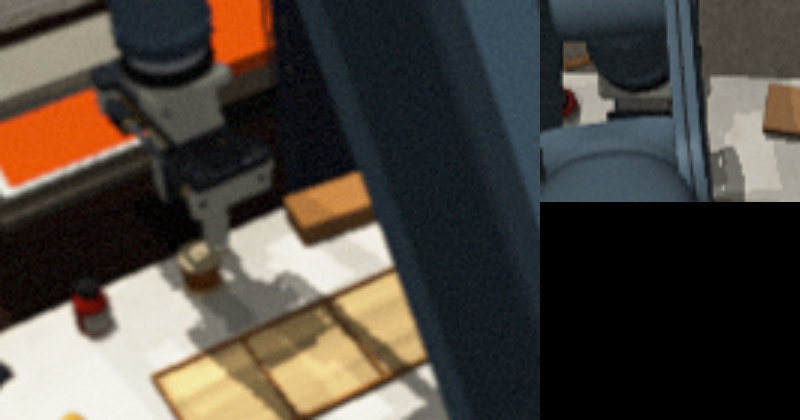

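The gripper hangs over the tan spool (scene px about 257,208), well clear of the red bottle. Descend and grip.

```bash
python3 -m handwheel '0 0 0 0.001 0 0.03 60;0 0 0 0.002 0 0.06 60;0 0 0 0.002 0 0.0723 60;0 0 0 0.002 0 0.0723 60;0 0 0 0.002 0 0.0723 60' 20; python3 go.py 574 201.7 28.5 1.9;  python3 -m handwheel '0 0 0 0 0 0 160;0 0 0 0 0 0 160;0 0 0 0 0 0 160;0 0 0 0 0 0 160;0 0 0 0 0 0 160;0 0 0 0 0 0 160' 20;python3 go.py 574 201.7 100 1.9
```

```text
time: 3.08
tool_pos: [0.5754, 0.2017, 0.0297]
eef_rot: [0.695, 0.719, 0.001, 0.001]
contact_force: [1.3, -0.4, -0.1]
finger_gap: 0.0711
grasp_force: 0.0
turn [ 0.1 -0.   0. ] shift [ 0.     -0.0014  0.0012] | t 3.08 tcp [575.4 201.7  29.7] gap 71.1 grip 0.0 F [ 1.3 -0.4 -0.1]
time: 3.82
tool_pos: [0.5744, 0.2018, 0.0285]
eef_rot: [0.695, 0.719, 0.0, -0.0]
contact_force: [-0.5, 0.5, 2.0]
finger_gap: 0.0367
grasp_force: 20.0
turn [ 0. -0.  0.] shift [-0.0001 -0.0004 -0.0715] | t 3.83 tcp [574.4 201.8  28.5] gap 36.7 grip 20.0 F [-0.5  0.5  2. ]
```

```bash
python3 -m handwheel '0 0 0 0 0 -0.015 160;0 0 0 0 0 -0.04 160;0 0 0 0 0 -0.07 160;0 0 0 0 0 -0.1 160;0 0 0 0 0 -0.1 160'; python3 go.py 426.2 -128 130 1.9
```

```text
time: 4.45
tool_pos: [0.5764, 0.2022, 0.1318]
eef_rot: [0.695, 0.719, 0.003, 0.002]
contact_force: [0.4, 0.0, -1.1]
finger_gap: 0.0368
grasp_force: 20.0
turn [ 0.4 -0.   0. ] shift [-0.3249 -0.1613  0.0005] | t 4.45 tcp [576.4 202.2 131.8] gap 36.8 grip 20.0 F [ 0.4  0.  -1.1]
```

```bash
python3 -m handwheel '0 0 0 -0.02 -0.01 0 160;0 0 0 -0.05 -0.025 0 160;0 0 0 -0.09 -0.045 0 160;0 0 0 -0.13 -0.065 0 160;0 0 0 -0.17 -0.085 0 160;0 0 0 -0.21 -0.105 0 160;0 0 0 -0.25 -0.125 0 160;0 0 0 -0.29 -0.145 0 160;0 0 0 -0.315 -0.157 0 160;0 0 0 -0.325 -0.161 0 160;0 0 0 -0.325 -0.161 0 160;0 0 0 -0.325 -0.161 0 160'; python3 go.py 426.2 -128 60 1.9
```

```text
time: 5.95
tool_pos: [0.4247, -0.1276, 0.1282]
eef_rot: [0.695, 0.719, 0.0, -0.0]
contact_force: [0.4, 0.2, 0.2]
finger_gap: 0.037
grasp_force: 20.0
turn [-0.  -0.   0.1] shift [-0.0005  0.0015  0.0682] | t 5.95 tcp [ 424.7 -127.6  128.2] gap 37.0 grip 20.0 F [0.4 0.2 0.2]
```

```bash
python3 -m handwheel '0 0 0 0 0.001 0.02 160;0 0 0 0 0.0015 0.045 160;0 0 0 0 0.0015 0.068 160;0 0 0 0 0.0015 0.08 160;0 0 0 0 0.0015 0.08 160;0 0 0 0 0.0015 0.08 160'; python3 go.py 426.2 -128 32.5 1.9
```

```text
time: 6.7
tool_pos: [0.4266, -0.1285, 0.049]
eef_rot: [0.695, 0.719, 0.0, 0.001]
contact_force: [-0.2, 0.4, -0.7]
finger_gap: 0.0371
grasp_force: 20.0
turn [0.1 0.  0.1] shift [ 0.0005 -0.0004  0.0165] | t 6.7 tcp [ 426.6 -128.5   49. ] gap 37.1 grip 20.0 F [-0.2  0.4 -0.7]
```

Lower gently, then read the force.

```bash
python3 -m handwheel '0 0 0 0.0005 0 0.008 160;0 0 0 0.0005 0 0.014 160;0 0 0 0.0005 0 0.0165 160;0 0 0 0.0005 0 0.0165 160;0 0 0 0.0005 0 0.0165 160'; python3 -m handwheel '0 0 0 0 0 0.0005 140;0 0 0 0 0 0.0005 120;0 0 0 0 0 0.0005 110;0 0 0 0 0 0.0005 110;0 0 0 0 0 0.0005 110'; python3 go.py 429 -212 130 11.8
```

```text
time: 7.32
tool_pos: [0.4257, -0.1278, 0.0323]
eef_rot: [0.695, 0.719, -0.0, -0.0]
contact_force: [-2.7, 0.8, 7.0]
finger_gap: 0.0366
grasp_force: 20.0
time: 7.95
tool_pos: [0.4259, -0.1279, 0.0313]
eef_rot: [0.695, 0.719, 0.0, -0.0]
contact_force: [0.6, 0.1, -0.4]
finger_gap: 0.0528
grasp_force: 0.0
turn [-0.  -0.  -9.9] shift [-0.0842  0.0002 -0.0987] | t 7.95 tcp [ 425.9 -127.9   31.3] gap 52.8 grip 0.0 F [ 0.6  0.1 -0.4]
```

Released at the floor (7 N contact). Lift and go to the tin.

```bash
python3 -m handwheel '0 0 0 0 0 -0.02 110;0 0 0 0 0 -0.05 110;0 0 0 0 0 -0.1 70;0 0 0 0 0 -0.1 70'; python3 go.py 569.7 -304 100 11.8
```

```text
time: 8.45
tool_pos: [0.4283, -0.1292, 0.1347]
eef_rot: [0.695, 0.719, 0.001, 0.004]
contact_force: [0.2, -0.3, -0.7]
finger_gap: 0.066
grasp_force: 0.0
turn [ 0.4  0.3 -9.9] shift [-0.1793  0.1352  0.0363] | t 8.45 tcp [ 428.3 -129.2  134.7] gap 66.0 grip 0.0 F [ 0.2 -0.3 -0.7]
```

```bash
python3 -m handwheel '0 0 -5 -0.04 0.03 0 70;0 0 -9.9 -0.09 0.065 0 70;0 0 -9.9 -0.13 0.10 0.01 70;0 0 -9.9 -0.17 0.125 0.02 70;0 0 -9.9 -0.179 0.135 0.033 70;0 0 -9.9 -0.179 0.135 0.033 70;0 0 -9.9 -0.179 0.135 0.033 70;0 0 -9.9 -0.179 0.135 0.033 70'; python3 go.py 569.7 -304 32.5 11.8; python3 - <<'E'
import cv2,numpy as np
from plant import optics
a=optics.get_image("scene")[:,:,::-1]; b=optics.get_image("top")[:,:,::-1]
cv2.imwrite("pics/s2.png",np.hstack([cv2.resize(a[140:260,320:480],(400,300)),cv2.resize(b[130:250,350:510],(400,300))]))
E
```

```text
time: 9.45
tool_pos: [0.5666, -0.3012, 0.0991]
eef_rot: [0.63, 0.776, 0.0, 0.0]
contact_force: [0.2, -0.3, 0.0]
finger_gap: 0.0676
grasp_force: 0.0
turn [0.  0.  0.1] shift [-0.0033  0.0024  0.0666] | t 9.45 tcp [ 566.6 -301.2   99.1] gap 67.6 grip 0.0 F [ 0.2 -0.3  0. ]
```

View pics/s2.png

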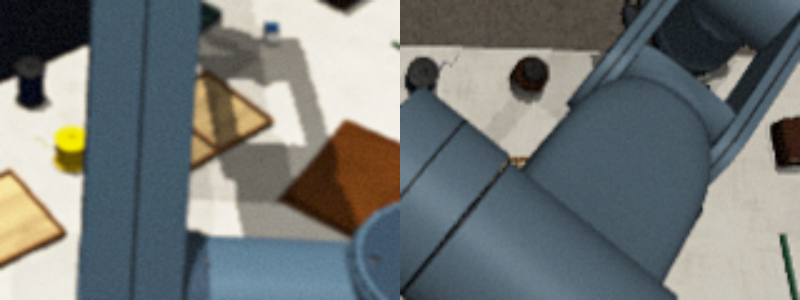

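The arm hides tray two and the tin from both cameras here; I will check when it is on the other side. Grip the tin high (tips about 7.5 mm up).

```bash
python3 -m handwheel '0 0 0 -0.0015 0.001 0.03 70;0 0 0 -0.0033 0.0024 0.055 70;0 0 0 -0.0033 0.0024 0.0666 70;0 0 0 -0.0033 0.0024 0.0666 70;0 0 0 -0.0033 0.0024 0.0666 70' 20; python3 go.py 569.7 -304 32.5 11.8;  python3 -m handwheel '0 0 0 0 0 0 160;0 0 0 0 0 0 160;0 0 0 0 0 0 160;0 0 0 0 0 0 160;0 0 0 0 0 0 160' 25;python3 go.py 569.7 -304 32.5 11.8
```

```text
time: 10.18
tool_pos: [0.5705, -0.3053, 0.033]
eef_rot: [0.63, 0.776, 0.0, 0.001]
contact_force: [-0.2, -0.3, -0.8]
finger_gap: 0.0675
grasp_force: 0.0
turn [0.1 0.1 0. ] shift [ 0.0015 -0.0005  0.0005] | t 10.18 tcp [ 570.5 -305.3   33. ] gap 67.5 grip 0.0 F [-0.2 -0.3 -0.8]
time: 10.8
tool_pos: [0.5701, -0.3051, 0.0321]
eef_rot: [0.63, 0.776, 0.0, 0.0]
contact_force: [0.2, 0.6, 2.2]
finger_gap: 0.0408
grasp_force: 25.0
turn [0. 0. 0.] shift [ 0.0011 -0.0002 -0.0004] | t 10.8 tcp [ 570.1 -305.1   32.1] gap 40.8 grip 25.0 F [0.2 0.6 2.2]
```

```bash
python3 -m handwheel '0 0 0 0 0 -0.015 160;0 0 0 0 0 -0.05 160;0 0 0 0 0 -0.08 160;0 0 0 0 0 -0.08 160'; python3 go.py 430 -212 110 91.9
```

```text
time: 11.3
tool_pos: [0.5715, -0.3062, 0.1154]
eef_rot: [0.63, 0.776, 0.0, 0.003]
contact_force: [1.4, -0.3, -0.5]
finger_gap: 0.041
grasp_force: 25.0
turn [ -0.    0.4 -80.1] shift [ 0.1213 -0.1192  0.0043] | t 11.3 tcp [ 571.5 -306.2  115.4] gap 41.0 grip 25.0 F [ 1.4 -0.3 -0.5]
```

```bash
python3 -m handwheel '0 0 -6 0.01 -0.01 0 160;0 0 -14 0.025 -0.025 0 160;0 0 -22 0.04 -0.04 0 160;0 0 -31 0.055 -0.055 0 160;0 0 -40 0.07 -0.07 0 160;0 0 -49 0.085 -0.085 0 160;0 0 -58 0.10 -0.10 0 160;0 0 -67 0.115 -0.113 0 160;0 0 -75 0.121 -0.119 0 160;0 0 -80.1 0.121 -0.119 0 160;0 0 -80.1 0.121 -0.119 0 160;0 0 -80.1 0.121 -0.119 0 160'; python3 go.py 430 -212 60 91.9
```

```text
time: 12.8
tool_pos: [0.4284, -0.2108, 0.1113]
eef_rot: [-0.016, 1.0, 0.0, -0.0]
contact_force: [0.3, -0.1, -1.0]
finger_gap: 0.041
grasp_force: 25.0
turn [ 0.  -0.  -0.1] shift [-0.0016 -0.0013  0.0513] | t 12.8 tcp [ 428.4 -210.8  111.3] gap 41.0 grip 25.0 F [ 0.3 -0.1 -1. ]
```

```bash
python3 -m handwheel '0 0 0 -0.001 -0.001 0.02 160;0 0 0 -0.0016 -0.0013 0.045 160;0 0 0 -0.0016 -0.0013 0.06 160;0 0 0 -0.0016 -0.0013 0.065 160;0 0 0 -0.0016 -0.0013 0.065 160;0 0 0 -0.0016 -0.0013 0.065 160'; python3 go.py 430 -212 36.2 91.9
```

```text
time: 13.55
tool_pos: [0.4307, -0.2126, 0.0474]
eef_rot: [-0.017, 1.0, -0.0, 0.0]
contact_force: [-0.1, 0.3, -1.4]
finger_gap: 0.0407
grasp_force: 25.0
turn [-0.1  0.1  0. ] shift [0.0007 0.0006 0.0112] | t 13.55 tcp [ 430.7 -212.6   47.4] gap 40.7 grip 25.0 F [-0.1  0.3 -1.4]
```

```bash
python3 -m handwheel '0 0 0 0 0.0003 0.006 160;0 0 0 0 0.0003 0.0105 160;0 0 0 0 0.0003 0.0107 160;0 0 0 0 0.0003 0.0107 160'; python3 go.py 430 -212 36.2 91.9; python3 -m handwheel '0 0 0 0 0 0 136;0 0 0 0 0 0 130;0 0 0 0 0 0 125;0 0 0 0 0 0 120;0 0 0 0 0 -0.01 115;0 0 0 0 0 -0.04 110;0 0 0 0 0 -0.09 90;0 0 0 0 0 -0.09 90;0 0 0 0 0 -0.09 90'; python3 go.py 578.8 53.7 110 -6.3
```

```text
time: 14.05
tool_pos: [0.4302, -0.2118, 0.0359]
eef_rot: [-0.017, 1.0, 0.0, -0.0]
contact_force: [0.3, 0.4, -0.6]
finger_gap: 0.0409
grasp_force: 25.0
turn [ 0. -0.  0.] shift [ 0.0002 -0.0002 -0.0003] | t 14.05 tcp [ 430.2 -211.8   35.9] gap 40.9 grip 25.0 F [ 0.3  0.4 -0.6]
time: 15.18
tool_pos: [0.4302, -0.2117, 0.1263]
eef_rot: [-0.017, 1.0, -0.0, 0.0]
contact_force: [-0.5, 0.4, -0.6]
finger_gap: 0.0604
grasp_force: 0.0
turn [ 0.   0.  98.2] shift [-0.1575  0.2603  0.0163] | t 15.18 tcp [ 430.2 -211.7  126.3] gap 60.4 grip 0.0 F [-0.5  0.4 -0.6]
```

```bash
python3 -m handwheel '0 0 9 -0.02 0.03 0 60;0 0 18 -0.035 0.06 0 60;0 0 28 -0.05 0.09 0 60;0 0 38 -0.07 0.12 0 60;0 0 48 -0.09 0.15 0 60;0 0 58 -0.11 0.18 0 60;0 0 68 -0.13 0.21 0 60;0 0 78 -0.15 0.24 0 60;0 0 88 -0.1575 0.2603 0 60;0 0 98.2 -0.1575 0.2603 0.01 60;0 0 98.2 -0.1575 0.2603 0.016 60;0 0 98.2 -0.1575 0.2603 0.016 60'; python3 go.py 578.8 53.7 35 -6.3
```

```text
time: 16.68
tool_pos: [0.5778, 0.0534, 0.1086]
eef_rot: [0.744, 0.669, -0.001, -0.001]
contact_force: [0.2, -0.7, -0.4]
finger_gap: 0.0711
grasp_force: 0.0
turn [-0.2  0.   0.2] shift [0.0004 0.0012 0.0736] | t 16.68 tcp [577.8  53.4 108.6] gap 71.1 grip 0.0 F [ 0.2 -0.7 -0.4]
```

```bash
python3 -m handwheel '0 0 0 0 0.001 0.03 60;0 0 0 0.0004 0.001 0.06 60;0 0 0 0.0004 0.001 0.0736 60;0 0 0 0.0004 0.001 0.0736 60;0 0 0 0.0004 0.001 0.0736 60'; python3 -m handwheel '0 0 0 0 0 0 160;0 0 0 0 0 0 160;0 0 0 0 0 0 160;0 0 0 0 0 0 160;0 0 0 0 0 0 160' 30;python3 go.py 578.8 53.7 35 -6.3
```

```text
time: 17.3
tool_pos: [0.5808, 0.0537, 0.0375]
eef_rot: [0.745, 0.668, 0.001, 0.001]
contact_force: [0.0, -0.8, 0.4]
finger_gap: 0.0711
grasp_force: 0.0
time: 17.92
tool_pos: [0.5801, 0.0539, 0.0369]
eef_rot: [0.745, 0.667, 0.0, 0.0]
contact_force: [-1.7, -0.4, 5.1]
finger_gap: 0.048
grasp_force: 30.0
turn [ 0. -0.  0.] shift [-0.0003 -0.0013  0.0019] | t 17.93 tcp [580.1  53.9  36.9] gap 48.0 grip 30.0 F [-1.7 -0.4  5.1]
```

```bash
python3 -m handwheel '0 0 0 0 0 -0.015 160;0 0 0 0 0 -0.05 160;0 0 0 0 0 -0.08 160;0 0 0 0 0 -0.08 160;0 0 0 0 0 -0.08 160'; python3 go.py 427.6 82.8 115 -91.9
```

```text
time: 18.55
tool_pos: [0.5794, 0.0539, 0.1159]
eef_rot: [0.745, 0.667, -0.0, -0.0]
contact_force: [-0.6, -0.7, -0.5]
finger_gap: 0.0476
grasp_force: 30.0
turn [-0.   0.  85.6] shift [ 0.0122 -0.154   0.0011] | t 18.55 tcp [579.4  53.9 115.9] gap 47.6 grip 30.0 F [-0.6 -0.7 -0.5]
```

```bash
python3 -m handwheel '0 0 6 0.001 -0.01 0 160;0 0 14 0.002 -0.025 0 160;0 0 22 0.004 -0.045 0 160;0 0 31 0.006 -0.065 0 160;0 0 40 0.008 -0.085 0 160;0 0 49 0.01 -0.105 0 160;0 0 58 0.0122 -0.12 0 160;0 0 67 0.0122 -0.14 0 160;0 0 76 0.0122 -0.154 0 160;0 0 85.6 0.0122 -0.154 0 160;0 0 85.6 0.0122 -0.154 0 160;0 0 85.6 0.0122 -0.154 0 160'; python3 go.py 427.6 82.8 55 -91.9
```

```text
time: 20.05
tool_pos: [0.4279, 0.0828, 0.1158]
eef_rot: [1.0, -0.015, -0.001, -0.0]
contact_force: [-1.0, -1.1, -0.6]
finger_gap: 0.0478
grasp_force: 30.0
turn [-0.   0.1  0.2] shift [-0.0002  0.      0.0608] | t 20.05 tcp [427.9  82.8 115.8] gap 47.8 grip 30.0 F [-1.  -1.1 -0.6]
```

```bash
python3 -m handwheel '0 0 0 0 0 0.02 160;0 0 0 0 0 0.045 160;0 0 0 0 0 0.0608 160;0 0 0 0 0 0.068 160;0 0 0 0 0 0.068 160;0 0 0 0 0 0.068 160'; python3 go.py 427.6 82.8 40.9 -91.9
```

```text
time: 20.8
tool_pos: [0.4287, 0.0828, 0.0489]
eef_rot: [1.0, -0.016, 0.001, 0.0]
contact_force: [0.9, -0.2, 0.0]
finger_gap: 0.0478
grasp_force: 30.0
turn [ 0.  -0.1  0.1] shift [-0.0011  0.      0.008 ] | t 20.8 tcp [428.7  82.8  48.9] gap 47.8 grip 30.0 F [ 0.9 -0.2  0. ]
```

```bash
python3 -m handwheel '0 0 0 -0.0007 0 0.004 160;0 0 0 -0.0007 0 0.0075 160;0 0 0 -0.0007 0 0.008 160;0 0 0 -0.0007 0 0.008 160'; python3 go.py 427.6 82.8 40.9 -91.9; python3 -m handwheel '0 0 0 0 0 0 120;0 0 0 0 0 0 112;0 0 0 0 0 0 105;0 0 0 0 0 0 100;0 0 0 0 0 -0.01 95;0 0 0 0 0 -0.04 90;0 0 0 0 0 -0.09 70;0 0 0 0 0 -0.09 70;0 0 0 0 0 -0.09 70'; python3 go.py 574.5 302 140 -1.9
```

```text
time: 21.3
tool_pos: [0.4276, 0.0828, 0.0409]
eef_rot: [1.0, -0.016, 0.0, -0.0]
contact_force: [-1.1, 0.1, 5.5]
finger_gap: 0.0482
grasp_force: 30.0
turn [-0. -0.  0.] shift [-0.  0. -0.] | t 21.3 tcp [427.6  82.8  40.9] gap 48.2 grip 30.0 F [-1.1  0.1  5.5]
time: 22.42
tool_pos: [0.4273, 0.0828, 0.1307]
eef_rot: [1.0, -0.016, 0.0, 0.0]
contact_force: [-0.0, -0.1, -0.1]
finger_gap: 0.0673
grasp_force: 0.0
turn [  0.  -0. -90.] shift [ 0.14   -0.2238 -0.0093] | t 22.43 tcp [427.3  82.8 130.7] gap 67.3 grip 0.0 F [-0.  -0.1 -0.1]
```

```bash
python3 -m handwheel '0 0 -9 0.02 -0.03 -0.005 70;0 0 -19 0.04 -0.06 -0.009 70;0 0 -29 0.06 -0.09 -0.009 70;0 0 -39 0.08 -0.12 -0.009 70;0 0 -49 0.10 -0.15 -0.009 70;0 0 -59 0.12 -0.18 -0.009 70;0 0 -69 0.14 -0.20 -0.009 70;0 0 -79 0.14 -0.2238 -0.009 70;0 0 -90 0.14 -0.2238 -0.009 70;0 0 -90 0.14 -0.2238 -0.009 70;0 0 -90 0.14 -0.2238 -0.009 70'; python3 go.py 576 302.3 40 -1.9; python3 - <<'E'
import cv2,numpy as np
from plant import optics
a=optics.get_image("scene")[:,:,::-1]; b=optics.get_image("top")[:,:,::-1]
cv2.imwrite("pics/s3.png",np.hstack([cv2.resize(a[120:270,170:350],(400,333)),cv2.resize(b[140:260,320:464],(400,333))]))
cv2.imwrite("pics/topB.png",b)
E
```

```text
time: 23.8
tool_pos: [0.5742, 0.3015, 0.1384]
eef_rot: [0.72, 0.694, -0.001, -0.0]
contact_force: [0.2, 1.1, -0.1]
finger_gap: 0.0676
grasp_force: 0.0
turn [-0.1  0.  -0.2] shift [0.0009 0.002  0.0984] | t 23.8 tcp [574.2 301.5 138.4] gap 67.6 grip 0.0 F [ 0.2  1.1 -0.1]
```

View pics/s3.png

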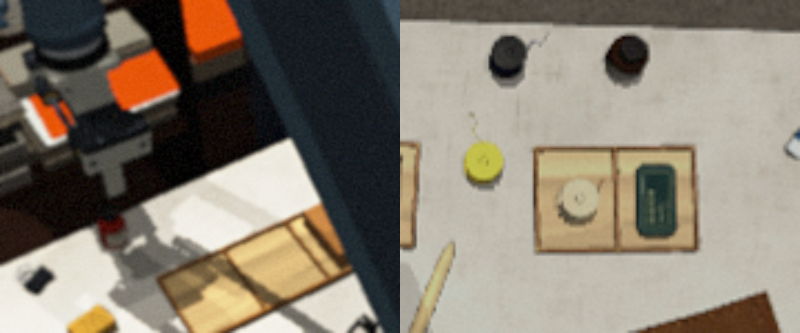

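Tray two holds the spool upright and the tin lengthwise, both near the middle (top px about 384,212 and 412,212). The gripper is above the red bottle (scene px about 220,223). Descend on the bottle.

```bash
python3 -m handwheel '0 0 0 0.0009 0.002 0.02 70;0 0 0 0.0009 0.002 0.05 70;0 0 0 0.0009 0.002 0.075 70;0 0 0 0.0009 0.002 0.095 70;0 0 0 0.0009 0.002 0.1034 70;0 0 0 0.0009 0.002 0.1034 70;0 0 0 0.0009 0.002 0.1034 70'; python3 go.py 576 302.3 35 -1.9; python3 -m handwheel '0 0 0 0 0 0 110;0 0 0 0 0 0 130;0 0 0 0 0 0 145;0 0 0 0 0 0 160;0 0 0 0 0 0 175;0 0 0 0 0 0 185;0 0 0 0 0 0 185;0 0 0 0 0 0 185' 20;python3 go.py 576 302.3 35 -1.9
python3 - <<'E'
from m import *
im=cv2.imread("pics/topB.png")[:,:,::-1].copy()
for a in [("tray2",(362,186,432,236),(0,60,30),(35,255,255),.01),("spool",(374,202,393,224),(15,0,120),(35,72,255),.040),("tin",(403,192,423,232),(60,60,20),(100,255,150),.0115)]:
    print(a[0],meas(im,*a[1:]))
E
```

```text
time: 24.78
tool_pos: [0.5775, 0.3029, 0.0371]
eef_rot: [0.719, 0.695, 0.001, 0.0]
contact_force: [-0.4, -0.4, -0.1]
finger_gap: 0.0677
grasp_force: 0.0
turn [ 0.1 -0.   0. ] shift [-0.0007 -0.0015  0.0021] | t 24.77 tcp [577.5 302.9  37.1] gap 67.7 grip 0.0 F [-0.4 -0.4 -0.1]
time: 25.78
tool_pos: [0.577, 0.3028, 0.0362]
eef_rot: [0.719, 0.695, 0.0, 0.0]
contact_force: [0.8, 0.6, 0.3]
finger_gap: 0.0314
grasp_force: 20.0
turn [ 0. -0.  0.] shift [-0.0006 -0.001   0.0012] | t 25.77 tcp [577.  302.8  36.2] gap 31.4 grip 20.0 F [0.8 0.6 0.3]
tray2 {'c': array([ 427.6, -170.2]), 'mom': array([ 427.8, -170. ]), 'LW': array([173.4, 112.9]), 'long_ang': -88.1, 'px': array([397.2, 211.3])}
spool {'c': array([ 424. , -128.6]), 'mom': array([ 423.8, -128.4]), 'LW': array([40.2, 39.7]), 'long_ang': 51.2, 'px': array([384.5, 210.9])}
tin {'c': array([ 427.3, -211.6]), 'mom': array([ 426.9, -211.3]), 'LW': array([69.9, 38.4]), 'long_ang': 1.2, 'px': array([411.5, 211.7])}
```

```bash
python3 -m handwheel '0 0 0 0 0 -0.01 185;0 0 0 0 0 -0.03 185;0 0 0 0 0 -0.055 185;0 0 0 0 0 -0.08 185;0 0 0 0 0 -0.09 185;0 0 0 0 0 -0.09 185'; python3 go.py 432 167 125 -1.9
```

```text
time: 26.52
tool_pos: [0.5769, 0.3029, 0.1267]
eef_rot: [0.719, 0.696, 0.0, 0.0]
contact_force: [-0.4, -0.4, -1.2]
finger_gap: 0.0312
grasp_force: 20.0
turn [ 0.1 -0.   0. ] shift [-0.1405 -0.1404  0.0015] | t 26.52 tcp [576.9 302.9 126.7] gap 31.2 grip 20.0 F [-0.4 -0.4 -1.2]
```

```bash
python3 -m handwheel '0 0 0 -0.008 -0.008 0 185;0 0 0 -0.024 -0.024 0 185;0 0 0 -0.045 -0.045 0 185;0 0 0 -0.07 -0.07 0 185;0 0 0 -0.095 -0.095 0 185;0 0 0 -0.115 -0.115 0 185;0 0 0 -0.132 -0.132 0 185;0 0 0 -0.1405 -0.1404 0 185;0 0 0 -0.1405 -0.1404 0 185;0 0 0 -0.1405 -0.1404 0 185'; python3 go.py 432 167 55 -1.9
```

```text
time: 27.78
tool_pos: [0.4325, 0.1672, 0.1261]
eef_rot: [0.719, 0.695, 0.0, 0.0]
contact_force: [-0.3, 0.1, -0.6]
finger_gap: 0.0312
grasp_force: 20.0
turn [ 0. -0.  0.] shift [-0.0002 -0.0005  0.0711] | t 27.77 tcp [432.5 167.2 126.1] gap 31.2 grip 20.0 F [-0.3  0.1 -0.6]
```

```bash
python3 -m handwheel '0 0 0 0 0 0.015 185;0 0 0 0 0 0.035 185;0 0 0 0 0 0.055 185;0 0 0 0 0 0.07 185;0 0 0 0 0 0.078 185;0 0 0 0 0 0.078 185;0 0 0 0 0 0.078 185'; python3 go.py 432 167 40.2 -1.9
```

```text
time: 28.65
tool_pos: [0.4324, 0.1671, 0.0485]
eef_rot: [0.718, 0.696, 0.0, 0.0]
contact_force: [0.1, -1.3, 0.1]
finger_gap: 0.0312
grasp_force: 20.0
turn [ 0.1 -0.   0. ] shift [-0.0001 -0.0004  0.0083] | t 28.65 tcp [432.4 167.1  48.5] gap 31.2 grip 20.0 F [ 0.1 -1.3  0.1]
```

```bash
python3 -m handwheel '0 0 0 0 0 0.004 185;0 0 0 0 0 0.0075 185;0 0 0 0 0 0.0083 185;0 0 0 0 0 0.0083 185;0 0 0 0 0 0.0083 185'; python3 go.py 432 167 40.2 -1.9
```

```text
time: 29.28
tool_pos: [0.4319, 0.1669, 0.0401]
eef_rot: [0.719, 0.695, 0.0, 0.0]
contact_force: [-1.1, 0.4, 6.1]
finger_gap: 0.0311
grasp_force: 20.0
turn [ 0. -0.  0.] shift [ 0.0001  0.0001 -0.0001] | t 29.27 tcp [431.9 166.9  40.1] gap 31.1 grip 20.0 F [-1.1  0.4  6.1]
```

Floor contact (6 N). Release, rise, then head for the wax.

```bash
python3 -m handwheel '0 0 0 0 0 0 160;0 0 0 0 0 0 150;0 0 0 0 0 0 140;0 0 0 0 0 0 130;0 0 0 0 0 0 130;0 0 0 0 0 -0.01 130;0 0 0 0 0 -0.03 130;0 0 0 0 0 -0.06 130;0 0 0 0 0 -0.1 110;0 0 0 0 0 -0.1 90;0 0 0 0 0 -0.1 90'; python3 go.py 466 383.7 100 9.4
```

```text
time: 30.65
tool_pos: [0.4315, 0.1669, 0.1397]
eef_rot: [0.719, 0.695, 0.0, 0.0]
contact_force: [0.1, -0.6, -0.4]
finger_gap: 0.0593
grasp_force: 0.0
turn [  0.    0.  -11.3] shift [0.2178 0.0274 0.0397] | t 30.65 tcp [431.5 166.9 139.7] gap 59.3 grip 0.0 F [ 0.1 -0.6 -0.4]
```

```bash
python3 -m handwheel '0 0 -4 0.03 0.004 0 90;0 0 -8 0.07 0.009 0 90;0 0 -11.3 0.12 0.015 0 90;0 0 -11.3 0.165 0.021 0 90;0 0 -11.3 0.2 0.025 0.02 90;0 0 -11.3 0.2178 0.0274 0.0397 90;0 0 -11.3 0.2178 0.0274 0.0397 90;0 0 -11.3 0.2178 0.0274 0.0397 90'; python3 go.py 466 383.7 30 9.4; python3 - <<'E'
import cv2
from plant import optics
cv2.imwrite("pics/topC.png",optics.get_image("top")[:,:,::-1])
E
```

```text
time: 31.65
tool_pos: [0.4659, 0.3829, 0.0995]
eef_rot: [0.647, 0.763, -0.001, -0.0]
contact_force: [0.1, -0.7, 0.3]
finger_gap: 0.06
grasp_force: 0.0
turn [-0.1  0.1  0. ] shift [0.0009 0.0004 0.0695] | t 31.65 tcp [465.9 382.9  99.5] gap 60.0 grip 0.0 F [ 0.1 -0.7  0.3]
```

```bash
python3 -m handwheel '0 0 0 0.0009 0 0.025 90;0 0 0 0.0009 0 0.05 90;0 0 0 0.0009 0 0.067 90;0 0 0 0.0009 0 0.0695 90;0 0 0 0.0009 0 0.0695 90;0 0 0 0.0009 0 0.0695 90'; python3 -m handwheel '0 0 0 0 0 0 130;0 0 0 0 0 0 150;0 0 0 0 0 0 180;0 0 0 0 0 0 180;0 0 0 0 0 0 180;0 0 0 0 0 0 180' 20;python3 go.py 466 383.7 30 9.4
```

```text
time: 32.45
tool_pos: [0.4669, 0.3849, 0.0316]
eef_rot: [0.647, 0.763, 0.001, 0.0]
contact_force: [-0.7, -0.0, -0.5]
finger_gap: 0.0606
grasp_force: 0.0
time: 33.2
tool_pos: [0.4662, 0.3847, 0.0307]
eef_rot: [0.647, 0.763, 0.0, -0.0]
contact_force: [-0.9, -0.3, 1.5]
finger_gap: 0.034
grasp_force: 19.8
turn [ 0. -0.  0.] shift [-0.0009 -0.0003  0.0007] | t 33.2 tcp [466.2 384.7  30.7] gap 34.0 grip 19.8 F [-0.9 -0.3  1.5]
```

```bash
python3 -m handwheel '0 0 0 0 0 -0.015 180;0 0 0 0 0 -0.05 180;0 0 0 0 0 -0.08 180;0 0 0 0 0 -0.095 180;0 0 0 0 0 -0.095 180'; python3 go.py 434.2 250.8 125 -1.9
```

```text
time: 33.83
tool_pos: [0.4668, 0.3849, 0.1269]
eef_rot: [0.647, 0.763, 0.001, 0.0]
contact_force: [0.3, -0.4, -1.1]
finger_gap: 0.0342
grasp_force: 19.8
turn [ 0.1 -0.1 11.3] shift [-0.127  -0.0542  0.0016] | t 33.83 tcp [466.8 384.9 126.9] gap 34.2 grip 19.8 F [ 0.3 -0.4 -1.1]
```

```bash
python3 -m handwheel '0 0 2 -0.01 -0.004 0 180;0 0 5 -0.03 -0.013 0 180;0 0 8 -0.055 -0.023 0 180;0 0 11.3 -0.08 -0.034 0 180;0 0 11.3 -0.105 -0.045 0 180;0 0 11.3 -0.12 -0.051 0 180;0 0 11.3 -0.126 -0.054 0 180;0 0 11.3 -0.126 -0.054 0 180;0 0 11.3 -0.126 -0.054 0 180'; python3 go.py 434.2 251.8 55 -1.9
```

```text
time: 34.95
tool_pos: [0.4339, 0.252, 0.1256]
eef_rot: [0.718, 0.696, 0.0, -0.0]
contact_force: [1.2, -0.2, 0.0]
finger_gap: 0.0339
grasp_force: 19.8
turn [ 0. -0.  0.] shift [-0.0002  0.0003  0.0706] | t 34.95 tcp [433.9 252.  125.6] gap 33.9 grip 19.8 F [ 1.2 -0.2  0. ]
```

```bash
python3 -m handwheel '0 0 0 0 0 0.02 180;0 0 0 0 0 0.045 180;0 0 0 0 0 0.07 180;0 0 0 0 0 0.084 180;0 0 0 0 0 0.084 180;0 0 0 0 0 0.084 180'; python3 go.py 434.2 251.8 34.7 -1.9
```

```text
time: 35.7
tool_pos: [0.4342, 0.2518, 0.0422]
eef_rot: [0.718, 0.696, 0.001, 0.0]
contact_force: [-0.5, 0.5, 0.7]
finger_gap: 0.0337
grasp_force: 19.8
turn [ 0.1 -0.   0. ] shift [-0.      0.      0.0075] | t 35.7 tcp [434.2 251.8  42.2] gap 33.7 grip 19.8 F [-0.5  0.5  0.7]
```

```bash
python3 -m handwheel '0 0 0 0 0 0.004 180;0 0 0 0 0 0.007 180;0 0 0 0 0 0.0075 180;0 0 0 0 0 0.0075 180';python3 -m handwheel '0 0 0 0 0 0 155;0 0 0 0 0 0 145;0 0 0 0 0 0 130;0 0 0 0 0 0 130;0 0 0 0 0 -0.01 130;0 0 0 0 0 -0.04 130;0 0 0 0 0 -0.09 110;0 0 0 0 0 -0.13 90;0 0 0 0 0 -0.13 90'; python3 go.py 150 480 200 -1.9
```

```text
time: 36.2
tool_pos: [0.4339, 0.2516, 0.0346]
eef_rot: [0.719, 0.695, 0.0, 0.0]
contact_force: [-1.3, -0.3, 5.8]
finger_gap: 0.0338
grasp_force: 19.9
time: 37.33
tool_pos: [0.4358, 0.2523, 0.1681]
eef_rot: [0.718, 0.696, 0.004, 0.002]
contact_force: [0.6, -0.2, -0.5]
finger_gap: 0.0601
grasp_force: 0.0
turn [ 0.4 -0.2  0. ] shift [ 0.2184 -0.2928 -0.0335] | t 37.33 tcp [435.8 252.3 168.1] gap 60.1 grip 0.0 F [ 0.6 -0.2 -0.5]
```

```bash
python3 -m handwheel '0 0 0 0.02 -0.03 -0.02 90;0 0 0 0.05 -0.07 -0.035 90;0 0 0 0.08 -0.11 -0.035 90;0 0 0 0.11 -0.15 -0.035 90;0 0 0 0.14 -0.19 -0.035 90;0 0 0 0.17 -0.23 -0.035 90;0 0 0 0.2 -0.27 -0.035 90;0 0 0 0.2184 -0.29 -0.035 90;0 0 0 0.2184 -0.29 -0.035 90;0 0 0 0.2184 -0.29 -0.035 90'; python3 - <<'E'
from m import *
t=optics.get_image("top"); s=optics.get_image("scene")
cv2.imwrite("pics/s4.png",np.hstack([cv2.resize(s[140:280,200:360],(400,350)),cv2.resize(t[140:260,225:435],(400,229)).__class__ and cv2.copyMakeBorder(cv2.resize(t[140:260,225:435],(400,229)),0,121,0,0,0)])[:,:,::-1])
for a in [("tray3",(230,180,335,235),(0,60,30),(35,255,255),.01),("block",(300,190,326,228),(0,80,60),(17,255,165),.017),("wax",(242,190,266,226),(10,130,100),(35,255,255),.014),("cap",(270,190,296,222),(0,0,0),(180,255,48),.056),("spool",(374,202,393,224),(15,0,120),(35,72,255),.040)]:
    try: print(a[0],meas(t,*a[1:]))
    except Exception as e: print(a[0],e)
E
```

```text
time: 38.58
tool_pos: [0.151, 0.4784, 0.1985]
eef_rot: [0.718, 0.696, -0.001, 0.0]
contact_force: [-0.2, 0.7, 0.1]
finger_gap: 0.0599
grasp_force: 0.0
tray3 {'c': array([430.4, 166.8]), 'mom': array([430.5, 166.7]), 'LW': array([257. , 113.6]), 'long_ang': 88.1, 'px': array([282.1, 207.4])}
block {'c': array([420.6,  83.2]), 'mom': array([421.5,  83. ]), 'LW': array([100.4,  53.4]), 'long_ang': -4.0, 'px': array([310.1, 211.9])}
wax {'c': array([433.2, 250. ]), 'mom': array([433.2, 250.1]), 'LW': array([45.3, 33.4]), 'long_ang': 89.5, 'px': array([253.4, 205.3])}
cap {'c': array([427.9, 163.5]), 'mom': array([427.6, 165.3]), 'LW': array([27.6, 21.2]), 'long_ang': 80.7, 'px': array([281.5, 206.5])}
spool {'c': array([ 424. , -128.8]), 'mom': array([ 423.9, -128.2]), 'LW': array([40.1, 39. ]), 'long_ang': 49.0, 'px': array([384.1, 211.1])}
```

View pics/s4.png

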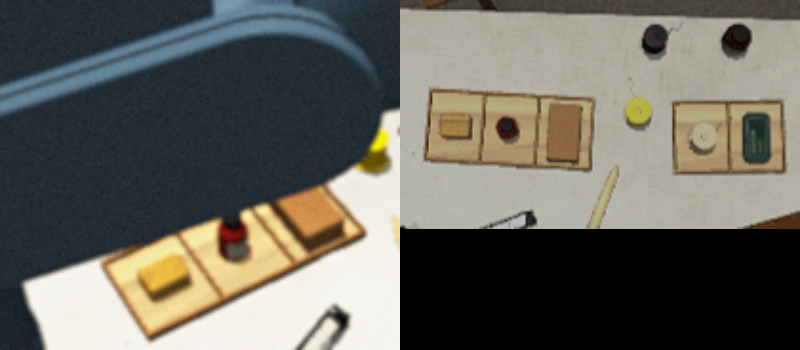

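All five stand in their compartments (top px: wax 253,205; bottle 281,207; block 310,211; spool 384,211; tin 412,212). The block mask caught the tray's wall, so I measure it once more.

```bash
python3 - <<'E'
from m import *
t=optics.get_image("top"); h=cv2.cvtColor(t,cv2.COLOR_RGB2HSV)
for r in list(range(188,202))+list(range(218,232)): print(r,h[r,308],h[r,312])
for v in (90,105,120): print(v,meas(t,(300,190,326,228),(0,100,v),(17,255,190),.030))
E
```

```text
188 [ 21  24 180] [ 21  22 184]
189 [ 18  27 169] [ 25  19 161]
190 [ 16  69 147] [ 12  65 137]
191 [ 15 148 114] [ 14 163 108]
192 [ 20  91 137] [ 22  85 132]
193 [ 22  82 167] [ 22  79 185]
194 [ 18 103 139] [ 21  92 164]
195 [ 14 134 139] [ 16 128 141]
196 [ 15 132 143] [ 13 135 142]
197 [ 14 136 141] [ 14 135 142]
198 [ 14 140 140] [ 15 134 141]
199 [ 14 138 144] [ 14 131 142]
200 [ 14 142 142] [ 15 135 145]
201 [ 14 135 142] [ 14 136 144]
218 [ 14 135 142] [ 14 127 142]
219 [ 15 140 142] [ 15 137 141]
220 [ 14 138 142] [ 15 136 141]
221 [ 14 138 142] [ 14 139 145]
222 [ 15 140 135] [ 14 133 144]
223 [ 14 142  97] [ 15 142 108]
224 [16 96 64] [ 18 117  61]
225 [ 17  94 141] [ 18  95 137]
226 [ 16 103 154] [ 18  92 171]
227 [ 14 151 103] [ 17 119 143]
228 [ 20  28 136] [ 15  82 127]
229 [ 36  13 189] [ 30  15 156]
230 [ 38  15 184] [ 35  18 186]
231 [ 39  14 185] [ 38  16 186]
90 {'c': array([425.9,  82.6]), 'mom': array([425.8,  82.8]), 'LW': array([84.4, 50.6]), 'long_ang': -1.3, 'px': array([310.5, 209. ])}
105 {'c': array([426.2,  82.6]), 'mom': array([426.2,  83. ]), 'LW': array([83.7, 50.6]), 'long_ang': -1.3, 'px': array([310.5, 208.8])}
120 {'c': array([426.7,  82.7]), 'mom': array([426.7,  83.3]), 'LW': array([82.7, 50.6]), 'long_ang': -1.7, 'px': array([310.5, 208.6])}
```

Block at (426.3, 82.7) against a centre of (427.6, 82.8): within 1.5 mm. Everything is flat, aligned and close to centre.

```bash
python3 -c "
from plant import workorder; print(workorder.finish_job())"
```

```text
the job is handed in; nothing more can be done
None
```

Both kits are made up and the job is handed in: all five pieces sit upright or flat in their compartments, each within about 3 mm of centre by the top camera, and I left the tall spool, the large bottle and the look-alikes alone.

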